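Hang the ring-ended bottle opener in the bar cubby

ROBOT

A 6-joint arm with a two-finger parallel gripper is mounted at the origin on the work surface. World frame = base frame: x ahead of the robot, y to its left, z up, the work surface at z = 0. Lengths are in m, angles in rad, forces in N, time in s.
With the tool pointing down it reaches from about 0.35 to 1 m from the base axis. Payload 7.1 kg.
Tool frame: the origin (TCP) lies on the centre line of the jaws, within the pads' length; the fingertips stand 11 mm ahead of it and the grasp point (between the pads) lies 8 mm behind it; z points along the fingers, y is the line along which they close (so a half turn about z gives the same grasp; the last joint's range is limited). The gripper opens to 85 mm and grips with 20 to 120 N. Pads are 22 mm wide; open, the fingers measure 114 mm over their backs; the gripper's body (76 mm by 85 mm) begins 54 mm behind the grasp point. The pads swing forward as they close: fully open they stand 13 mm farther back than shut.
Start: joints at [-1.183, 0.423, 1.63, -0, 1.089, -0.019], TCP at [0.247, -0.574, 0.242] pointing down, gripper open.
Joint ranges: [-3, 3], [-0.9, 2.11], [0.09, 2.58], [-1.31, 4.45], [0.11, 2.69], [-2.54, 2.54]. Speed limits (rad/s): [2.39, 2.39, 3.01, 3.14, 3.14, 3.14].

INTERFACE

Orientations are given as a 3x3 rotation matrix whose columns are the frame's x, y, z axes.
In Python, from bench import env gives the robot as it stands.
- The arm moves only by the shell command python3 -m handwheel 'ROWS'. ROWS is JSON, a list of rows, each an object with "gripper": the opening, from 0 (shut) to 1 (fully open); "xyz": the shift along the tool's x, y, z in cm, a list of three; "turn": the turn about the tool's z in degrees. A call has 1 to 8 rows; each row shifts and turns the commanded pose from where the row before left it, along the tool's axes as they then stand; what a row does not reach is not made up. A row lasts 1/8 s, in which the tool goes at most 62.5 mm and 10.7 degrees, less where a joint would pass 70% of its speed; a pose out of reach is approached as far as the arm can. A call with a gripper value outside its range is refused whole. The fingers move at their own pace and stop on an object; the grip force is fixed at half the most. Time passes only in rows, so rows that do not move let the fingers close. It gives the time, the measured TCP pose, the force, the opening and the grip force at its end, in the units of the state.
- env.state(): the state, without advancing time (a new reading comes with each control period).
- env.read_camera(name): name is "scene" or "side" or "wrist"; returns the picture (420x560x3 uint8, red, green, blue); there is no depth.
- env.camera_model(name): a dict with "vertical_fov" (degrees; the focal length in pixels is half the picture's height over the tangent of half this angle, whatever the lens; pixels are square), "cx", "cy" (the principal point, pixels), "rvec" (rotation vector, rad) and "tvec" (3), from world to camera coordinates, as OpenCV has them. Camera axes: x right, y down, z forward; pixel columns grow to the right and rows downward; lengths in m; the calibration is good to about 2 mm. The wrist camera is an equidistant fisheye: a pixel r from the principal point sees the ray r / f radians off the axis. A picture is of the moment at which its call begins: read the wrist's pose just before it. camera_model takes no time and is no camera call; for the wrist camera it gives the pose at the moment of the call.
- env.sign_off(): hands the job in; it is judged then, once.
The state is a dict: "time_s": time; "joints": joint angles; "joint_velocities": joint speeds; "effort": joint torques, N m; "tcp_pos": TCP position; "orientation": TCP orientation; "force": force on the tool from outside, world axes, zero at the start; "moment": the same for the moment, N m; "width": opening from 0.0 (shut) to 1.0 (fully open); "grip_force": force on a finger pad.
Only numpy, scipy, OpenCV 4.12 (cv2) and the standard library are available. Lean on these libraries where they do the work, as an engineer would, in place of code of your own. Each camera call takes 0.05 s, during which the arm holds its last target. There are 200 camera calls.

TASK

Two wooden-handled bar tools lie on the counter. Take the one that ends in an open ring (the bottle opener) and hang it by its ring on the hook deep inside the low oak cubby, tilting it nose-up so that it passes under the front board and over the hook's upturned tip. Let it hang freely and come to rest, and leave the disc-ended muddler lying where it is.

Things in the scene. Friction and masses are not known exactly. Their poses are not given: they have to be found in the camera images.
- opener: Loose bottle opener, 223 mm long, 0.10-0.20 kg. Dark wood handle 90 long (x) x 24 x 24; flat steel shank 10 wide, 7 thick; then a round steel ring in its x-y plane: hole 40, outside 56, wire 8 thick. Origin: centre of the handle's underside; +x to the ring, z up as it lies flat on the counter. Handle's centre 12 above the origin; centre of mass 20-45 ahead of it, towards the ring.
- opener_ring (a point): Centre of the hole of the opener's ring: 150 mm along +x from the opener's origin and 12 mm above it; same axes as the opener.
- cubby: Fixed oak cubby, 160 deep (x) x 260 wide (y) x 325 mm high, roof and back of clear plastic. Origin: centre of its underside, on the counter; +x goes in, away from the open front (face at x = -80). Sides 14 thick. Floor top z = 6. A 14 mm thick front board closes the top of the opening: lower edge z = 260. Roof underside z = 315. Inside of the back x = 75.
- hook_seat (a point): Middle of the level part of the hook, on its centreline: x 38, y 0, z 235 mm in the cubby, same axes. Dark steel rod 9 thick: level from a 26 mm square plate (x +24 from here) forward to x -23, then straight up to a tip 21 above here. Hung, the opener is upright, ring centre about 15 below here, handle's end 20 clear of the floor. Let go nose-up on the hook, it swings down.
- muddler: Bystander, loose: the same handle and shank, but ending in a solid steel disc (56 mm across, 8 thick, no hole), 223 mm long. Origin: centre of the handle's underside; +x to the disc, z up. Its handle lies at least 150 mm from the opener's, to the left or right of it.

How it is judged:
At the end, for the whole second after the job is handed in: The opener hangs by its ring on the level part of the hook: ring centre within 15 mm sideways and 23 mm in depth of the hook seat point and 8 to 30 mm below it, the handle hanging down within 14 degrees of vertical, at rest but for a slight swing (under 0.12 m/s) (y of opener_ring in the frame of hook_seat between -0.015 and 0.015 m and x of opener_ring in the frame of hook_seat between -0.023 and 0.023 m and z of opener_ring in the frame of hook_seat between -0.03 and -0.008 m and angle between opener's own x axis and vertical below 0.25 rad and linear speed of opener below 0.12 m/s); the robot touches nothing.
It fails at once if the muddler is moved more than 30 mm (distance of muddler from where it was at the start of the episode above 0.03 m).
It also fails if it takes over 58 s, if anything falls off the work surface, if the arm or the gripper's body presses on something with over 40 N, if the wrist force passes 120 N, or if a joint passes its speed limit or range.

## Working session

There is one attempt and no reset: what is moved stays moved. The work goes in short steps, Python scripts to look and compute and a shell command to move; the robot and the scene stay as the last step left them, time stands still between calls to the robot, and variables do not carry over. Pictures are saved under pics/ and viewed, at most 13 in all, crops included, and the job is handed in when it is done.

```bash
mkdir -p pics; ls; python3 - <<'E'
from bench import env
import cv2,numpy as np
s=env.state();print({k:np.round(v,3).tolist() for k,v in s.items()})
ims=[]
for n in ["scene","side","wrist"]:
    m=env.camera_model(n);print(n,m)
    im=env.read_camera(n)[:,:,::-1];cv2.imwrite(f"pics/{n}0.png",im)
    if n!="wrist":cv2.imwrite(f"pics/{n}0b.png",cv2.resize(im,(784,588),interpolation=cv2.INTER_CUBIC))
E
```

```text
pics
{'time_s': 0.0, 'joints': [-1.183, 0.424, 1.631, -0.0, 1.089, -0.019], 'joint_velocities': [-0.001, 0.001, -0.0, -0.001, -0.001, 0.001], 'effort': [-0.002, -55.739, -28.174, -0.0, 0.007, 0.0], 'tcp_pos': [0.247, -0.573, 0.242], 'orientation': [[0.918, 0.396, -0.001], [0.396, -0.918, 0.001], [0.0, -0.002, -1.0]], 'force': [0.28, -0.409, -0.041], 'moment': [0.015, 0.021, 0.025], 'grip_force': 0.0, 'width': 0.998}
scene {'vertical_fov': 48.435653277370136, 'cx': 291.4487759142868, 'cy': 218.96325617946604, 'rvec': array([ 1.6280022 ,  2.25896097, -0.58972271]), 'tvec': array([ 0.21713578, -0.41628634,  1.45282725])}
side {'vertical_fov': 43.841920199671364, 'cx': 276.2959005931597, 'cy': 203.259700432524, 'rvec': array([ 0.1228394 , -2.90397743,  1.10789036]), 'tvec': array([0.56688919, 0.17380051, 1.3889574 ])}
wrist {'vertical_fov': 65.70646984690485, 'cx': 273.922987843871, 'cy': 206.27576406742517, 'rvec': array([-2.43562783,  1.6003882 ,  0.21260996]), 'tvec': array([-0.62551415, -0.0357043 ,  0.37771632])}
```

View pics/scene0.png

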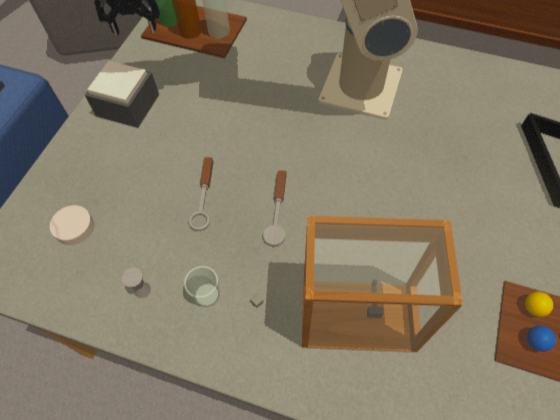

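View pics/side0.png

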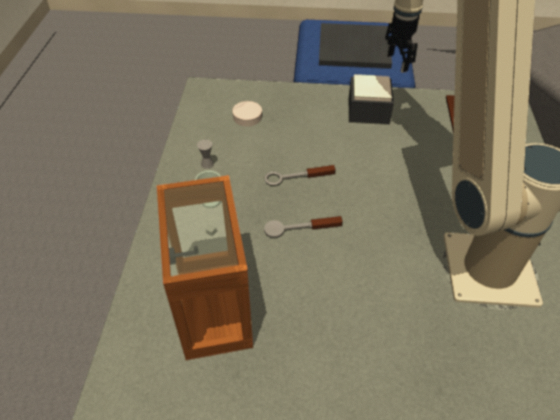

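The scene view shows the opener with its ring at about (199,220) and handle at (206,172). The muddler's disc is at (274,235), and the cubby's roof frame spans (305,220) to (457,297). I'll zoom in on the cubby in both views and triangulate the tools.

```bash
cat > h.py <<'E'
import cv2,numpy as np
from bench import env
def cam(n,m=None):
    m=m or env.camera_model(n);R=cv2.Rodrigues(np.array(m["rvec"]))[0];f=210/np.tan(np.radians(m["vertical_fov"]/2))
    return R,np.array(m["tvec"]),f,m["cx"],m["cy"]
def ray(n,uv,m=None):
    R,t,f,cx,cy=cam(n,m);x,y=uv[0]-cx,uv[1]-cy
    if n=="wrist":
        r=np.hypot(x,y)+1e-9;a=r/f;d=np.array([x/r*np.sin(a),y/r*np.sin(a),np.cos(a)])
    else: d=np.array([x/f,y/f,1])
    d=R.T@d;return -R.T@t,d/np.linalg.norm(d)
def plane(n,uv,z,m=None):
    c,d=ray(n,uv,m);return c+d*(z-c[2])/d[2]
def tri(*rs):
    A=sum(np.eye(3)-np.outer(d,d) for c,d in rs);b=sum((np.eye(3)-np.outer(d,d))@c for c,d in rs)
    p=np.linalg.solve(A,b);return p,max(np.linalg.norm(np.cross(p-c,d)) for c,d in rs)
def proj(n,p,m=None):
    R,t,f,cx,cy=cam(n,m);q=R@np.array(p)+t
    if n=="wrist":
        r=np.hypot(q[0],q[1]);a=np.arctan2(r,q[2]);return np.array([cx+f*a*q[0]/r,cy+f*a*q[1]/r])
    return np.array([cx+f*q[0]/q[2],cy+f*q[1]/q[2]])
E
python3 - <<'E'
from h import *
S={}
for n,rois in dict(scene=[(190,145,225,235),(262,160,300,250)],side=[(255,155,345,192),(255,208,350,242)]).items():
    im=cv2.imread(f"pics/{n}0.png");hsv=cv2.cvtColor(im,cv2.COLOR_BGR2HSV)
    for k,(a,b,c,d) in enumerate(rois):
        h=hsv[b:d,a:c];w=((h[...,1]>130)&((h[...,0]<15)|(h[...,0]>170))).astype(np.uint8)
        ys,xs=np.nonzero(w);p=np.array([xs.mean()+a,ys.mean()+b]);S[n,k]=p
        print(n,k,"handle",p.round(1),len(xs),plane(n,p,.012).round(4))
for k in (0,1): print("tri handle",k,tri(ray("scene",S["scene",k]),ray("side",S["side",k])))
A=cv2.resize(cv2.imread("pics/scene0.png")[205:360,295:465],None,fx=2.35,fy=2.35,interpolation=cv2.INTER_CUBIC)
B=cv2.resize(cv2.imread("pics/side0.png")[165:365,150:260],None,fx=2.8,fy=2.8,interpolation=cv2.INTER_CUBIC)
C=cv2.resize(cv2.imread("pics/scene0.png")[205:245,180:230],None,fx=5,fy=5,interpolation=cv2.INTER_CUBIC)
D=cv2.resize(cv2.imread("pics/side0.png")[160:195,255:295],None,fx=4,fy=4,interpolation=cv2.INTER_CUBIC)
o=np.zeros((590,720,3),np.uint8)
o[:A.shape[0],:A.shape[1]]=A;o[:B.shape[0],405:405+B.shape[1]]=B;o[370:570,:250]=C;o[370:510,240:400]=D
cv2.imwrite("pics/z1.png",o)
E
```

```text
scene 0 handle [206.2 170.7] 220 [ 0.4575 -0.3226  0.012 ]
scene 1 handle [280.  184.3] 216 [ 0.4358 -0.1161  0.012 ]
side 0 handle [320.7 170.7] 214 [ 0.4581 -0.3202  0.012 ]
side 1 handle [326.5 222.1] 259 [ 0.4358 -0.1144  0.012 ]
tri handle 0 (array([ 0.45751412, -0.32254405,  0.01066724]), np.float64(0.000819242789169151))
tri handle 1 (array([ 0.43538621, -0.11612723,  0.01055716]), np.float64(0.00046708231635063445))
```

View pics/z1.png

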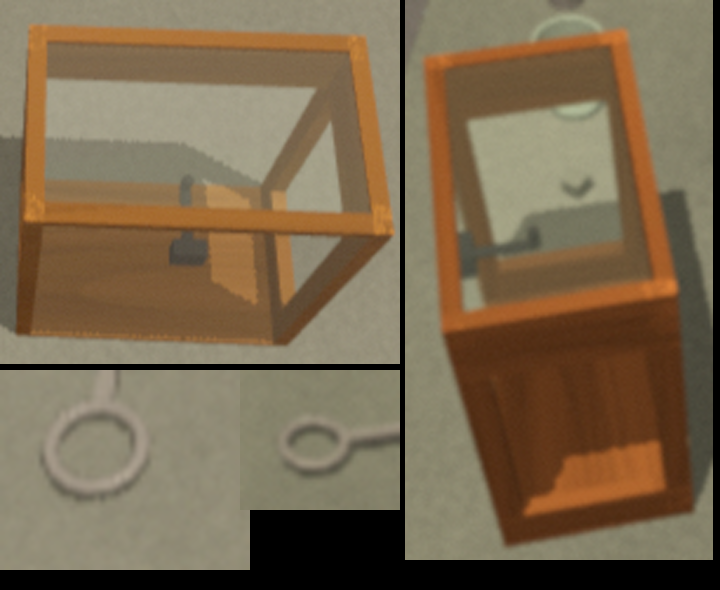

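The zoom shows the cubby's open front, with the deep board, facing the robot. The hook plate is at the back, and its tip is at about (375,282) in scene and (197,249) in side. The ring and roof corners are clear. Next I triangulate the corners, hook tip and ring.

```bash
python3 - <<'E'
from h import *
sc=dict(FR=(29,27),FL=(364,36),BL=(392,234),BR=(23,221),tip=(187,180));sd=dict(BR=(426,58),FR=(627,31),FL=(677,292),BL=(446,333),tip=(534,235))
P={}
for k in sc:
    a=np.array(sc[k])/2.35+[295,205]-.3;b=(np.array(sd[k])-[405,0])/2.8+[150,165]-.3
    p,e=tri(ray("scene",a),ray("side",b));P[k]=p;print(k,p.round(4),round(e,4))
    if k!="tip":print("   z=.325",plane("scene",a,.325).round(4),plane("side",b,.325).round(4))
Q={k:(plane("scene",np.array(sc[k])/2.35+[295,205]-.3,.325)+plane("side",(np.array(sd[k])-[405,0])/2.8+[150,165]-.3,.325))/2 for k in sc if k!="tip"}
c=sum(Q.values())/4;ux=(Q["BL"]+Q["BR"]-Q["FL"]-Q["FR"])/2;uy=(Q["FL"]+Q["BL"]-Q["FR"]-Q["BR"])/2
print("ctr",c,"depth",np.linalg.norm(ux),"width",np.linalg.norm(uy),"yaw",np.degrees([np.arctan2(ux[1],ux[0]),np.arctan2(-uy[0],uy[1])]))
# ring: bright-steel mask contour
for n,(a,b,c_,d) in dict(scene=(180,205,230,245),side=(255,160,295,195)).items():
    g=cv2.imread(f"pics/{n}0.png")[b:d,a:c_].astype(int);s=g[...,2]-g[...,1]
    print(n,"bg",np.median(s),"max",s.max())
    m=(s>np.median(s)+8).astype(np.uint8)
    cs,h=cv2.findContours(m,cv2.RETR_CCOMP,cv2.CHAIN_APPROX_NONE)
    hol=[x for x,y in zip(cs,h[0]) if y[3]>=0 and cv2.contourArea(x)>30]
    for x in hol:
        M=cv2.moments(x);p=np.array([M["m10"]/M["m00"]+a,M["m01"]/M["m00"]+b]);P[n]=p;print("hole",p,plane(n,p,.012).round(4))
if "scene" in P and "side" in P:
    p,e=tri(ray("scene",P["scene"]),ray("side",P["side"]));print("ring",p,e)
E
```

```text
FR [0.6741 0.0261 0.318 ] 0.0013
   z=.325 [0.679  0.0279 0.325 ] [0.6719 0.0316 0.325 ]
FL [0.6024 0.2757 0.322 ] 0.0007
   z=.325 [0.605  0.2755 0.325 ] [0.6016 0.2771 0.325 ]
BL [0.7539 0.3201 0.3191] 0.0014
   z=.325 [0.7577 0.3195 0.325 ] [0.7512 0.3228 0.325 ]
BR [0.8274 0.07   0.3192] 0.0012
   z=.325 [0.8304 0.0713 0.325 ] [0.8244 0.0743 0.325 ]
tip [0.7285 0.1782 0.2438] 0.0002
ctr [0.7151421  0.17499594 0.325     ] depth 0.1577996688173735 width 0.25788556820075564 yaw [16.16670326 16.34836917]
scene bg 5.0 max 12Traceback (most recent call last):
  File "<stdin>", line 17, in <module>
TypeError: 'NoneType' object is not subscriptable
```

```bash
python3 - <<'E'
from h import *
a=(198.6,220.3);b=(273.4,178.1)
p,e=tri(ray("scene",a),ray("side",b));print("ring",p,e,plane("scene",a,.012),plane("side",b,.012))
h=np.array([.4575,-.3225]);r=p[:2];d=r-h;L=np.linalg.norm(d);print("L",L,"yaw",np.degrees(np.arctan2(d[1],d[0])))
s=env.state();R=np.array(s["orientation"]);t=np.array(s["tcp_pos"])
g=h-.012*d/L
print("grasp at",g,"tool delta cm",(R.T@(np.r_[g,.1]-t)*100).round(2))
yx=np.degrees(np.arctan2(R[1,0],R[0,0]));print("tool x yaw",yx)
E
```

```text
ring [ 0.60256689 -0.28274845  0.00410637] 0.0009209939133620453 [ 0.60695137 -0.27892467  0.012     ] [ 0.60130699 -0.27602051  0.012     ]
L 0.15041472281794918 yaw 15.324153522840813
grasp at [ 0.44592665 -0.32567136] tool delta cm [ 28.06 -14.89  14.19]
tool x yaw 23.3055387675929
```

```bash
python3 -m handwheel '[{"gripper":1,"xyz":[4.7,-2.5,1.2],"turn":0},{"gripper":1,"xyz":[4.7,-2.5,1.2],"turn":0},{"gripper":1,"xyz":[4.7,-2.5,1.2],"turn":0},{"gripper":1,"xyz":[4.7,-2.5,1.2],"turn":0},{"gripper":1,"xyz":[4.7,-2.5,1.2],"turn":0},{"gripper":1,"xyz":[4.6,-2.4,1.2],"turn":0},{"gripper":1,"xyz":[0,0,0],"turn":7},{"gripper":1,"xyz":[0,0,0],"turn":0}]'
python3 - <<'E'
from h import *
import json
m=env.camera_model("wrist");im=env.read_camera("wrist")[:,:,::-1];cv2.imwrite("pics/w1.png",im)
json.dump({k:np.array(v).tolist() for k,v in m.items()},open("w1.json","w"))
E
```

```text
time_s: 1.15
tcp_pos: [0.4467, -0.3253, 0.17]
orientation: [[0.959, 0.283, -0.001], [0.283, -0.959, 0.0], [-0.0, -0.0, -1.0]]
force: [0.3, 0.1, 1.0]
width: 1.001
grip_force: 0.0
```

View pics/w1.png

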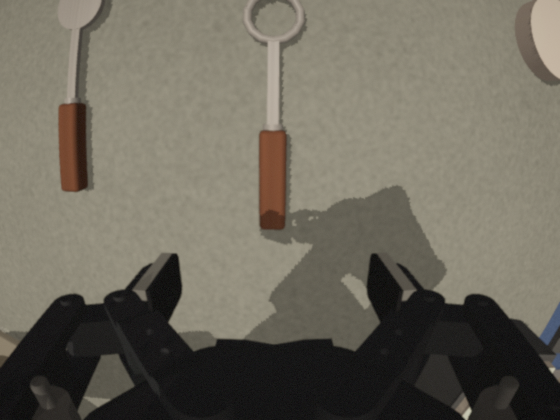

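The wrist view shows the opener's handle at x 259–286, y 131–228, with the ring centre near (274,18). The tool is almost aligned with the opener.

```bash
python3 - <<'E'
from h import *
import json
m=json.load(open("w1.json"));im=cv2.imread("pics/w1.png");hsv=cv2.cvtColor(im,cv2.COLOR_BGR2HSV)
w=np.zeros(im.shape[:2],np.uint8);r=(slice(120,240),slice(250,296))
h=hsv[r];w[r]=((h[...,1]>110)&((h[...,0]<15)|(h[...,0]>170)))
r=cv2.minAreaRect(cv2.findNonZero(w));print(r)
ends=[(272.8,131),(272.2,228)]
A=[plane("wrist",p,.018,m) for p in ends];print("ends",A,np.linalg.norm(A[0]-A[1]))
c=plane("wrist",r[0],.018,m);rg=plane("wrist",(274.3,18),.012,m)
s3=tri(ray("wrist",r[0],m),ray("scene",(206.2,170.7)),ray("side",(320.7,170.7)));print("3view",s3)
print("ring3",tri(ray("wrist",(274.3,18),m),ray("scene",(198.6,220.3)),ray("side",(273.4,178.1))))
d=(rg-c)[:2];yaw=np.degrees(np.arctan2(d[1],d[0]));print(c,rg,np.linalg.norm(d),yaw)
s=env.state();R=np.array(s["orientation"]);t=np.array(s["tcp_pos"])
g=c[:2]-.012*d/np.linalg.norm(d);print("delta cm",R.T@(np.r_[g,.016]-t)*100,"tool yaw",np.degrees(np.arctan2(R[1,0],R[0,0])))
E
```

```text
((272.5, 179.5), (97.0, 25.0), 90.0)
ends [array([ 0.50008876, -0.30983414,  0.018     ]), array([ 0.41527598, -0.33433515,  0.018     ])] 0.08828085068398166
3view (array([ 0.45757967, -0.32228868,  0.01105544]), np.float64(0.0009000283750634884))
ring3 (array([ 0.60253603, -0.28167824,  0.00511077]), np.float64(0.0011736068038895517))
[ 0.45885331 -0.32175736  0.018     ] [ 0.59991837 -0.28160288  0.012     ] 0.14666878680713671 15.889116923652228
delta cm [ 0.11190867 -0.04831016 15.41961794] tool yaw 16.461150511304357
```

```bash
python3 -m handwheel '[{"gripper":1,"xyz":[0.1,0,5.2],"turn":0.5},{"gripper":1,"xyz":[0,0,5.2],"turn":0},{"gripper":1,"xyz":[0,0,3.5],"turn":0},{"gripper":1,"xyz":[0,0,1.5],"turn":0},{"gripper":0,"xyz":[0,0,0],"turn":0},{"gripper":0,"xyz":[0,0,0],"turn":0},{"gripper":0,"xyz":[0,0,0],"turn":0},{"gripper":0,"xyz":[0,0,0],"turn":0}]'
```

```text
time_s: 2.2
tcp_pos: [0.4481, -0.3262, 0.0179]
orientation: [[0.962, 0.273, 0.002], [0.273, -0.962, -0.001], [0.001, 0.002, -1.0]]
force: [-1.4, -0.2, 8.5]
width: 0.266
grip_force: 58.3
```

```bash
python3 -m handwheel '[{"gripper":0,"xyz":[0,0,-2],"turn":0},{"gripper":0,"xyz":[0,0,-4],"turn":0},{"gripper":0,"xyz":[0,0,-4.5],"turn":0},{"gripper":0,"xyz":[0,0,-4.5],"turn":0},{"gripper":0,"xyz":[0,0,-4.5],"turn":0},{"gripper":0,"xyz":[0,0,-4.5],"turn":0},{"gripper":0,"xyz":[0,-1,-4.5],"turn":0},{"gripper":0,"xyz":[0,-2,-4],"turn":0}]'
python3 -m handwheel '[{"gripper":0,"xyz":[0,-4,-1.5],"turn":0},{"gripper":0,"xyz":[0,-4.5,0],"turn":0},{"gripper":0,"xyz":[0,-5,0],"turn":0},{"gripper":0,"xyz":[1,-5,0],"turn":0},{"gripper":0,"xyz":[2,-5,0],"turn":0},{"gripper":0,"xyz":[2,-5,0],"turn":0},{"gripper":0,"xyz":[2,-4,0],"turn":0},{"gripper":0,"xyz":[1,-2,0],"turn":0}]'
```

```text
time_s: 3.2
tcp_pos: [0.4387, -0.2965, 0.3444]
orientation: [[0.962, 0.272, 0.002], [0.272, -0.962, -0.001], [0.001, 0.002, -1.0]]
force: [0.8, -0.8, -1.8]
width: 0.266
grip_force: 58.6
time_s: 4.2
tcp_pos: [0.4215, 0.059, 0.3575]
orientation: [[0.962, 0.275, 0.001], [0.275, -0.962, 0.0], [0.001, -0.0, -1.0]]
force: [-0.3, 0.3, -1.3]
width: 0.264
grip_force: 58.7
```

```bash
python3 - <<'E'
from h import *
s=env.state();R=np.array(s["orientation"]);t=np.array(s["tcp_pos"]);print(s["time_s"],t,R[:,0])
y=np.radians(16.25);Rc=np.array([[np.cos(y),-np.sin(y),0],[np.sin(y),np.cos(y),0],[0,0,1]]);c=np.array([.715,.175,0])
print("in cubby mm",Rc.T@(t-c)*1000,"yaw",np.degrees(np.arctan2(R[1,0],R[0,0])))
a=env.read_camera("scene")[:,:,::-1];b=env.read_camera("side")[:,:,::-1]
cv2.imwrite("pics/s2.png",a);cv2.imwrite("pics/d2.png",b)
A=cv2.resize(a[100:380,190:480],None,fx=1.38,fy=1.38);B=cv2.resize(b[120:360,150:400],None,fx=1.55,fy=1.55)
o=np.zeros((400,790,3),np.uint8);o[:A.shape[0],:A.shape[1]]=A;o[:B.shape[0],401:401+B.shape[1]]=B
cv2.imwrite("pics/z2.png",o)
E
```

```text
4.2 [0.42146969 0.05895018 0.35745568] [0.96150915 0.27476993 0.0012833 ]
in cubby mm [-314.27783577  -29.27531542  357.45568212] yaw 15.948317603019541
```

View pics/z2.png

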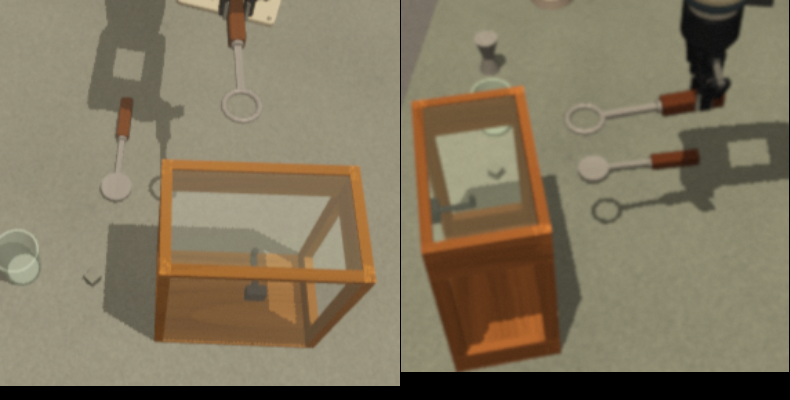

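The opener is held level by the handle, clear of everything. The ring is at (365,177) in scene and (269,196) in side. Before tilting, I'll triangulate its offset in the tool frame.

```bash
python3 - <<'E'
from h import *
s=env.state();R=np.array(s["orientation"]);t=np.array(s["tcp_pos"])
p,e=tri(ray("scene",(190+241.5/1.38,100+105/1.38)),ray("side",(150+(585-401)/1.55,120+118/1.55)));print(p,e,"tool mm",R.T@(p-t)*1000)
E
python3 -m handwheel '[{"gripper":0,"xyz":[0,-1.4,0],"turn":0},{"gripper":0,"xyz":[2,-1.5,0],"turn":-0.3},{"gripper":0,"xyz":[3,0,0],"turn":0},{"gripper":0,"xyz":[2.1,0,0],"turn":0},{"gripper":0,"xyz":[1,0,0],"turn":0},{"gripper":0,"xyz":[0,0,1.8],"turn":0},{"gripper":0,"xyz":[0,0,0],"turn":0}]'
```

```text
[0.57579406 0.1071547  0.34815153] 0.0005021890164036866 tool mm [161.44912146  -4.18158127   9.3017964 ]
time_s: 5.18
tcp_pos: [0.4908, 0.1066, 0.3373]
orientation: [[0.961, 0.277, -0.003], [0.277, -0.961, -0.001], [-0.003, -0.0, -1.0]]
force: [-0.4, 0.4, -1.5]
width: 0.269
grip_force: 58.7
```

```bash
python3 -m handwheel '[{"gripper":0,"xyz":[0,0,0.8],"turn":0},{"gripper":0,"xyz":[0,0,0.8],"turn":0},{"gripper":0,"xyz":[0,0,0.4],"turn":0},{"gripper":0,"xyz":[0,0,0],"turn":0}]'
```

```text
time_s: 5.68
tcp_pos: [0.4926, 0.1073, 0.3186]
orientation: [[0.961, 0.277, 0.001], [0.277, -0.961, 0.0], [0.001, 0.0, -1.0]]
force: [1.3, 0.5, 2.4]
width: 0.262
grip_force: 58.8
```

```bash
python3 -m handwheel '[{"gripper":0,"xyz":[0,0,0.8],"turn":0},{"gripper":0,"xyz":[0,0,0.8],"turn":0},{"gripper":0,"xyz":[0,0,0.8],"turn":0},{"gripper":0,"xyz":[0,0,0.8],"turn":0},{"gripper":0,"xyz":[0,0,0.8],"turn":0},{"gripper":0,"xyz":[0,0,0.6],"turn":0},{"gripper":0,"xyz":[0,0,0],"turn":0}]'
python3 - <<'E'
from h import *
a=env.read_camera("scene")[:,:,::-1];b=env.read_camera("side")[:,:,::-1]
A=cv2.resize(a[100:280,270:470],None,fx=2,fy=2);B=cv2.resize(b[120:300,150:350],None,fx=2,fy=2)
cv2.imwrite("pics/z3.png",np.hstack([A,B]))
E
```

```text
time_s: 6.55
tcp_pos: [0.4914, 0.107, 0.2716]
orientation: [[0.961, 0.277, -0.002], [0.277, -0.961, -0.001], [-0.002, -0.0, -1.0]]
force: [-2.1, -0.8, 2.4]
width: 0.265
grip_force: 58.8
```

View pics/z3.png

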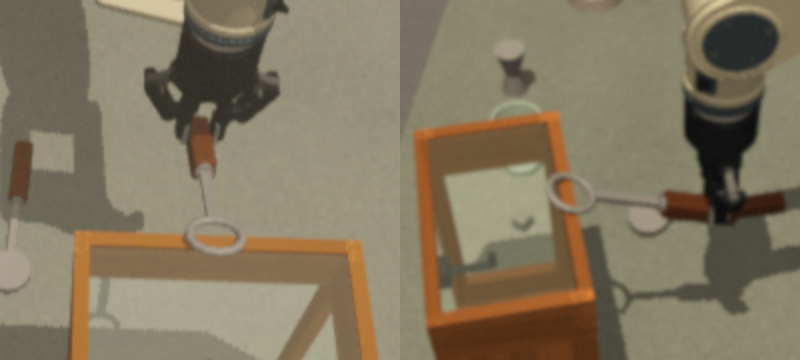

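The opener is now tilted nose-up in the grip, with the ring resting on the front board's top edge at (377,218) in scene and (235,217) in side.

```bash
cat >> h.py <<'E'
_y=np.radians(16.25);Rc=np.array([[np.cos(_y),-np.sin(_y),0],[np.sin(_y),np.cos(_y),0],[0,0,1]]);cc=np.array([.715,.175,0])
def rep(a,b):
    s=env.state();R=np.array(s["orientation"]);t=np.array(s["tcp_pos"])
    p,e=tri(ray("scene",a),ray("side",b));o=R.T@(p-t)*1000
    print("ring world",p.round(4),round(e,4),"tool mm",o.round(1),"ring cubby",(Rc.T@(p-cc)*1000).round(1),"tcp cubby",(Rc.T@(t-cc)*1000).round(1))
E
python3 - <<'E'
from h import *
rep((377,218.3),(235.3,216.8))
E
```

```text
ring world [0.642  0.1494 0.3243] 0.0007 tool mm [156.4   1.  -52.7] ring cubby [-77.3  -4.1 324.3] tcp cubby [-233.8   -2.7  271.9]
```

```bash
python3 -m handwheel '[{"gripper":0,"xyz":[0,0,-0.8],"turn":0},{"gripper":0,"xyz":[-3,-0.4,0],"turn":0},{"gripper":0,"xyz":[-4,0,0],"turn":0},{"gripper":0,"xyz":[0,0,3],"turn":0},{"gripper":0,"xyz":[0,0,4],"turn":0},{"gripper":0,"xyz":[0,0,3],"turn":0},{"gripper":0,"xyz":[0,0,0],"turn":0}]'
python3 - <<'E'
from h import *
a=env.read_camera("scene")[:,:,::-1];b=env.read_camera("side")[:,:,::-1]
A=cv2.resize(a[110:290,270:470],None,fx=2,fy=2);B=cv2.resize(b[120:300,150:350],None,fx=2,fy=2)
cv2.imwrite("pics/z4.png",np.hstack([A,B]))
E
```

```text
time_s: 7.52
tcp_pos: [0.4221, 0.0914, 0.179]
orientation: [[0.961, 0.278, -0.005], [0.278, -0.961, -0.001], [-0.005, -0.001, -1.0]]
force: [-0.1, -0.3, -0.7]
width: 0.264
grip_force: 59.2
```

View pics/z4.png

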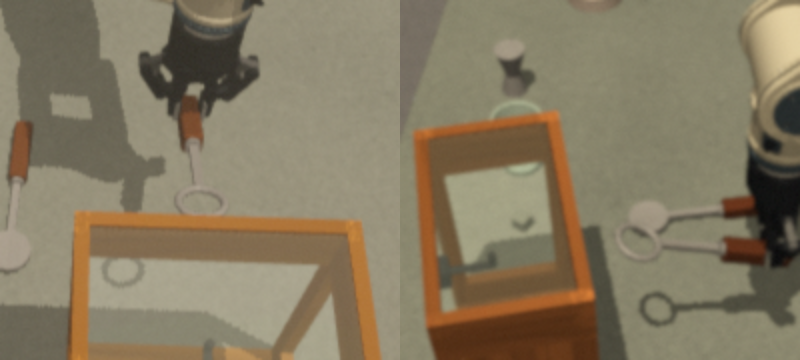

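The ring now stands in front of the opening, still tilted: scene about (370,210), side about (270,240).

```bash
python3 - <<'E'
from h import *
rep((370.3,210.3),(269.5,239.8))
print(np.array(env.state()["tcp_pos"]))
E
```

```text
ring world [0.5732 0.1337 0.2333] 0.0009 tool mm [154.8   1.1 -52.3] ring cubby [-147.7    0.   233.3] tcp cubby [-302.5    1.5  181. ]
[0.42416316 0.09174102 0.18103152]
```

```bash
python3 -m handwheel '[{"gripper":0,"xyz":[3,0,0.4],"turn":0},{"gripper":0,"xyz":[3.5,0,0],"turn":0},{"gripper":0,"xyz":[3.5,0,0],"turn":0},{"gripper":0,"xyz":[2.2,0,0],"turn":0},{"gripper":0,"xyz":[0,0,0],"turn":0}]'
python3 -m handwheel '[{"gripper":0,"xyz":[0,0,-1.5],"turn":0},{"gripper":0,"xyz":[0,0,-1.5],"turn":0},{"gripper":0,"xyz":[0,0,0],"turn":0}]'
python3 - <<'E'
from h import *
a=env.read_camera("scene")[:,:,::-1];b=env.read_camera("side")[:,:,::-1]
A=cv2.resize(a[150:350,280:480],None,fx=2,fy=2,interpolation=cv2.INTER_CUBIC);B=cv2.resize(b[160:300,150:290],(400,400),interpolation=cv2.INTER_CUBIC)
cv2.imwrite("pics/z5.png",np.hstack([A,B]))
E
```

```text
time_s: 8.25
tcp_pos: [0.5432, 0.1261, 0.1781]
orientation: [[0.961, 0.278, 0.004], [0.278, -0.961, 0.001], [0.004, 0.0, -1.0]]
force: [-0.2, 0.0, -1.0]
width: 0.266
grip_force: 59.2
time_s: 8.62
tcp_pos: [0.5417, 0.1256, 0.2087]
orientation: [[0.961, 0.277, 0.004], [0.277, -0.961, 0.001], [0.004, 0.0, -1.0]]
force: [0.1, -0.0, -2.2]
width: 0.264
grip_force: 59.2
```

View pics/z5.png

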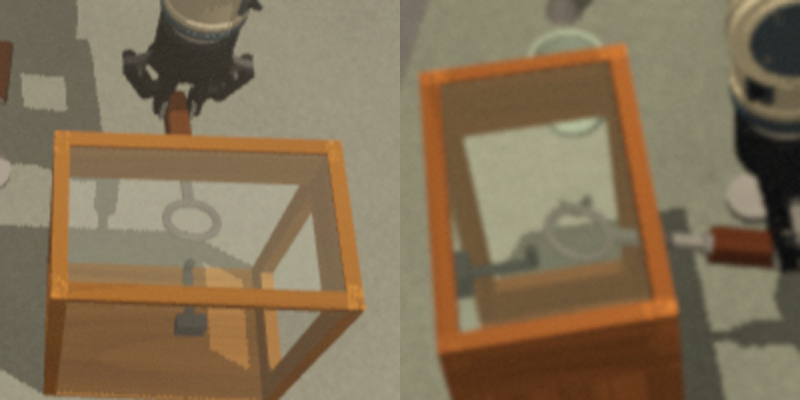

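The ring is past the board with no contact: scene (376,259), side (212,241). The hook tip is at (373.5,282) in scene and (196,249) in side.

```bash
python3 - <<'E'
from h import *
rep((375.8,259.3),(212.1,240.7));rep((373.7,282),(196,249))
E
```

```text
ring world [0.6928 0.1692 0.2636] 0.0004 tool mm [ 1.582e+02  1.000e-01 -5.650e+01] ring cubby [-22.9   0.6 263.6] tcp cubby [-181.1    1.2  207. ]
ring world [0.7287 0.1774 0.2411] 0.0002 tool mm [195.    2.2 -33.9] ring cubby [ 13.9  -1.5 241.1] tcp cubby [-181.1    1.2  207. ]
```

```bash
python3 -m handwheel '[{"gripper":0,"xyz":[1.3,0.1,0],"turn":0},{"gripper":0,"xyz":[1.3,0,0],"turn":0},{"gripper":0,"xyz":[1.2,0,0],"turn":0},{"gripper":0,"xyz":[0,0,0],"turn":0}]'
python3 -m handwheel '[{"gripper":0,"xyz":[0,0,0.8],"turn":0},{"gripper":0,"xyz":[0,0,0.8],"turn":0},{"gripper":0,"xyz":[0,0,0.6],"turn":0},{"gripper":0,"xyz":[0,0,0],"turn":0}]'
python3 - <<'E'
from h import *
a=env.read_camera("scene")[:,:,::-1];b=env.read_camera("side")[:,:,::-1]
A=cv2.resize(a[180:330,300:450],(400,400),interpolation=cv2.INTER_CUBIC);B=cv2.resize(b[180:300,155:275],(400,400),interpolation=cv2.INTER_CUBIC)
cv2.imwrite("pics/z6.png",np.hstack([A,B]))
E
```

```text
time_s: 9.22
tcp_pos: [0.5788, 0.1354, 0.2059]
orientation: [[0.961, 0.278, 0.0], [0.278, -0.961, 0.0], [0.0, 0.0, -1.0]]
force: [0.4, 0.1, -2.2]
width: 0.265
grip_force: 59.2
time_s: 9.72
tcp_pos: [0.5772, 0.1349, 0.1836]
orientation: [[0.961, 0.277, -0.001], [0.277, -0.961, -0.0], [-0.001, -0.0, -1.0]]
force: [-0.2, 0.3, -1.2]
width: 0.262
grip_force: 59.2
```

View pics/z6.png

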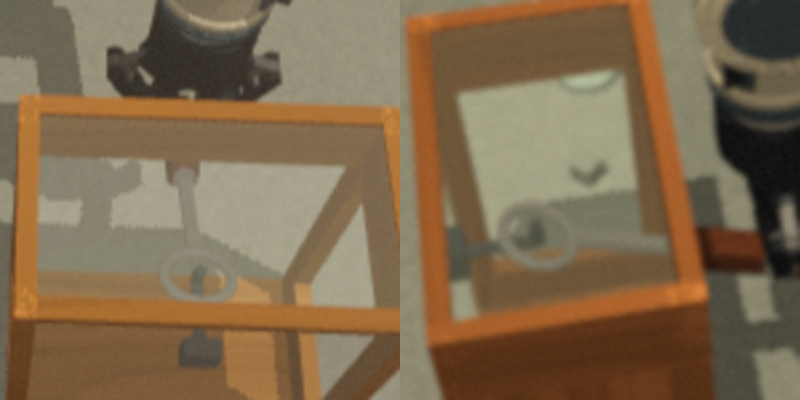

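The hook tip now stands inside the ring's hole in both views. I'll lower the ring onto the rod and pivot it steeper before letting go.

```bash
python3 -m handwheel '[{"gripper":0,"xyz":[0,0,0.5],"turn":0},{"gripper":0,"xyz":[0.1,0,0.5],"turn":0},{"gripper":0,"xyz":[0,0,0],"turn":0}]'
python3 -m handwheel '[{"gripper":0,"xyz":[0.3,0,0.6],"turn":0},{"gripper":0,"xyz":[0.3,0,0.6],"turn":0},{"gripper":0,"xyz":[0.3,0,0.6],"turn":0},{"gripper":0,"xyz":[0.3,0,0.6],"turn":0},{"gripper":0,"xyz":[0,0,0],"turn":0}]'
```

```text
time_s: 10.2
tcp_pos: [0.5794, 0.1355, 0.1745]
orientation: [[0.961, 0.277, 0.001], [0.277, -0.961, 0.0], [0.002, 0.0, -1.0]]
force: [0.1, 0.7, 1.6]
width: 0.263
grip_force: 59.9
time_s: 10.82
tcp_pos: [0.5908, 0.1388, 0.15]
orientation: [[0.961, 0.278, 0.0], [0.278, -0.961, 0.0], [0.0, -0.0, -1.0]]
force: [3.4, 1.7, 4.7]
width: 0.264
grip_force: 59.7
```

```bash
python3 -m handwheel '[{"gripper":1,"xyz":[0,0,0],"turn":0},{"gripper":1,"xyz":[0,0,0],"turn":0},{"gripper":1,"xyz":[0,0,0],"turn":0},{"gripper":1,"xyz":[0,0,0],"turn":0},{"gripper":1,"xyz":[-1,0,0],"turn":0},{"gripper":1,"xyz":[-3,0,0],"turn":0},{"gripper":1,"xyz":[-4,0,0],"turn":0},{"gripper":1,"xyz":[-4,0,0],"turn":0}]'
for i in 1 2 3; do python3 -m handwheel '[{"gripper":1,"xyz":[0,0,0],"turn":0},{"gripper":1,"xyz":[0,0,0],"turn":0},{"gripper":1,"xyz":[0,0,0],"turn":0},{"gripper":1,"xyz":[0,0,0],"turn":0},{"gripper":1,"xyz":[0,0,0],"turn":0},{"gripper":1,"xyz":[0,0,0],"turn":0},{"gripper":1,"xyz":[0,0,0],"turn":0},{"gripper":1,"xyz":[0,0,0],"turn":0}]' | tail -0; done
python3 - <<'E'
from h import *
a=env.read_camera("scene")[:,:,::-1];b=env.read_camera("side")[:,:,::-1]
A=cv2.resize(a[180:360,290:470],(400,400),interpolation=cv2.INTER_CUBIC);B=cv2.resize(b[170:330,145:305],(400,400),interpolation=cv2.INTER_CUBIC)
cv2.imwrite("pics/z7.png",np.hstack([A,B]))
E
```

```text
time_s: 11.82
tcp_pos: [0.4731, 0.1049, 0.1502]
orientation: [[0.961, 0.277, -0.001], [0.277, -0.961, -0.0], [-0.001, -0.0, -1.0]]
force: [-0.1, 0.3, 0.4]
width: 0.998
grip_force: 0.0Exception ignored on flushing sys.stdout:
BrokenPipeError: [Errno 32] Broken pipe
Exception ignored on flushing sys.stdout:
BrokenPipeError: [Errno 32] Broken pipe
Exception ignored on flushing sys.stdout:
BrokenPipeError: [Errno 32] Broken pipe
```

View pics/z7.png

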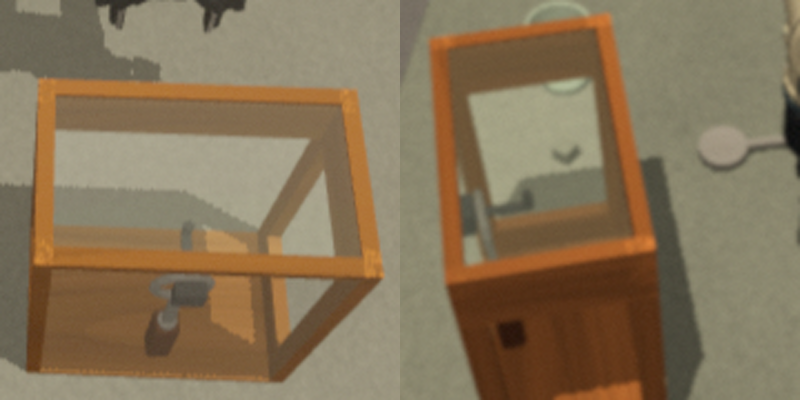

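The opener hangs by its ring: the ring is on the rod near the plate and the handle is straight below. I'll check that it is at rest and measure where it sits.

```bash
python3 -m handwheel '[{"gripper":1,"xyz":[0,0,0],"turn":0},{"gripper":1,"xyz":[0,0,0],"turn":0},{"gripper":1,"xyz":[0,0,0],"turn":0},{"gripper":1,"xyz":[0,0,0],"turn":0},{"gripper":1,"xyz":[0,0,0],"turn":0},{"gripper":1,"xyz":[0,0,0],"turn":0},{"gripper":1,"xyz":[0,0,0],"turn":0},{"gripper":1,"xyz":[0,0,0],"turn":0}]' >/dev/null
python3 - <<'E'
from h import *
f=lambda n:env.read_camera(n).astype(int)
a=f("scene");b=f("side")
for i in range(3): a2=f("scene");b2=f("side")
print("moved px",(abs(a-a2).max(2)[180:360,290:470]>12).sum(),(abs(b-b2).max(2)[170:330,145:305]>12).sum(),env.state()["time_s"])
# ring-normal test points, seat frame: project expected ring centre / handle end
W=lambda p:cc+Rc@(np.array(p)/1000)
for dx in (0,10,18): 
    r=W([38+dx,0,220]);h=W([38+dx,0,26]);q=lambda n,p,o,s:((proj(n,p)-o)*400/s).round(0)
    print(dx,"scene ring",q("scene",r,[290,180],180),"handle end",q("scene",h,[290,180],180),"side ring",q("side",r,[145,170],160)+[400,0],"side end",q("side",h,[145,170],160)+[400,0])
cv2.imwrite("pics/z8.png",np.hstack([cv2.resize(b2[215:305,160:250].astype(np.uint8)[:,:,::-1],(400,400),interpolation=cv2.INTER_CUBIC),cv2.resize(a2[260:350,330:420].astype(np.uint8)[:,:,::-1],(400,400),interpolation=cv2.INTER_CUBIC)]))
E
```

```text
moved px 1 0 16.325
0 scene ring [185. 262.] handle end [156. 327.] side ring [503. 218.] side end [528. 333.]
10 scene ring [186. 274.] handle end [157. 337.] side ring [491. 220.] side end [518. 335.]
18 scene ring [186. 283.] handle end [157. 345.] side ring [482. 221.] side end [510. 337.]
```

View pics/z8.png

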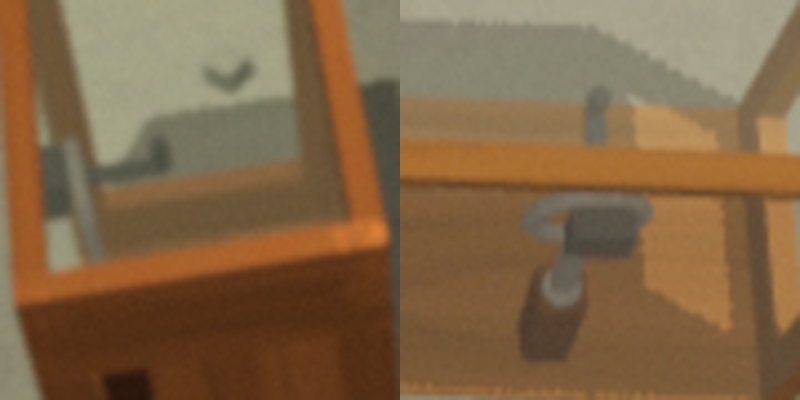

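The two frames match, so the opener is at rest. Its ring and handle end fit a vertical hang about 15–18 mm behind the seat. It can't go past about 20 mm because the plate stops it, and the limit is 23 mm. The gripper is clear, so I'm handing in.

```bash
python3 -c "
from bench import env
print(env.sign_off())"
```

```text
the job is handed in; nothing more can be done
None
```

The opener is hanging at rest by its ring on the cubby hook, about 15–18 mm deeper than the seat point (limit 23 mm); the muddler was left untouched, and I handed the job in at about 16 s, but the sign-off returned no verdict.

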